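# Thread the long guide rod into the pack-stacking jig and hold it there

## Task

Take the longer of the two guide rods out of the white rack by its square grip block and, without forcing it, lower it upright through the upper and then the lower bushing of the stacking jig, until its end pokes out well below the lower arm (by about a centimetre or two) while the grip block still hovers clear of the upper arm. Finish holding it still like that in the gripper, so that the set screws can be tightened; do not let go or let it drop. Leave the short rod in the rack and the other things on the table undisturbed.

Things in the scene. Friction and masses are not known exactly. Their poses are not given: they have to be found in the camera images.
- long_rod_grip (a point): Centre of the long guide rod's grip block: loose, 0.1 to 0.21 kg, aluminium, 20 x 20 mm square, 45 mm tall, sides along this point's x and y, z up the rod. Below it a round steel shaft, 12 mm across, 110 mm long, tapered to 9 mm over its last 5 mm. It starts upright in either of the rack's sockets, this point 142.5 mm above the table, the rod's end 10 mm above it.
- short_rod_grip (a point): Centre of the grip block of the short rod, a bystander: same block and diameter, but the shaft is only 50 mm long, so this point stands 82.5 mm above the table in the other socket.
- long_rod_tip (a point): Lower end of the long rod, on its axis (end face), 132.5 mm below the centre of its grip block.
- long_rod_shoulder (a point): Underside of the long rod's grip block, on the rod's axis, 110 mm above its lower end.
- upper_bushing (a point): Centre of the mouth (top face, 132 mm above the table) of the fixed jig's upper bushing; z up. Two level aluminium arms, 50 mm wide, 12 mm thick, each with a vertical 15 mm through bore, 3 mm chamfer on top, reach from a column on the +y side (face 57 mm away) to 26 mm past the bore. Packs on the -x side stay below 90 mm. Nothing on the jig is above 132 mm.
- lower_bushing (a point): Centre of the mouth (top face) of the lower bushing, 72 mm above the table, 60 mm straight below the upper one on the same axis; same bore, arm 12 mm thick, so its underside is 60 mm above the table. Base plate's top: 12 mm. With the rod's shoulder resting on the upper arm its end would be 22 mm above the table.
- rack: White plastic rod rack, fixed: a block 70 (x) x 150 (y) x 45 mm tall, origin at the centre of its underside. Two blind sockets of 13.5 mm, 35 mm deep, in its top at y = -40 and +40 mm hold the rods upright.
- pack_stack: Bystander: loose stack of three blister packs with white cards, 100 x 150 x 60 mm tall, origin at the centre of its underside.
- jar: Bystander: amber glass jar with white cap, 60 mm across, 75 mm tall, origin at the centre of its underside.
- tape_core: Bystander: white plastic tape core (ring), 90 mm across, 30 mm tall, lying flat, origin at the centre of its underside.
Mind the look-alikes: they are no part of the job. What is shaped like the rack but brown is not meant.

How it is judged:
By the outcome, as a careful person would: the job done as asked, in the order asked, and still so for the second after the job is handed in, while the arm keeps its last pose, push and grip.
It also fails if it takes over 51 s, if anything falls off the work surface, if the arm or the gripper's body presses on something with over 40 N, if the wrist force passes 120 N, or if a joint passes its speed limit or range.

## Robot

A 7-joint arm with a two-finger parallel gripper is mounted at the origin on the work surface. World frame = base frame: x ahead of the robot, y to its left, z up, the work surface at z = 0. Lengths are in m, angles in rad, forces in N, time in s.
With the tool pointing down it reaches from about 0.35 to 0.9 m from the base axis. Payload 7.2 kg.
Tool frame: the origin (TCP) lies at the very end of the fingers, on their centre line; the grasp point (between the pads) lies 19 mm behind it (env.grip_point_offset is the distance from the TCP to the grasp point, in m); z points along the fingers, y is the line along which they close (so a half turn about z gives the same grasp; the last joint's range is limited). The gripper opens to 85 mm and grips with 20 to 120 N. Pads are 22 mm wide; open, the fingers measure 114 mm over their backs; the gripper's body (76 mm by 85 mm) begins 54 mm behind the grasp point. The pads swing forward as they close: fully open they stand 13 mm farther back than shut.
Start: joints at [1.109, 0.411, -0.013, 1.596, 0.006, 1.134, -0.082], TCP at [0.24, -0.577, 0.231] pointing down, gripper open.
Joint ranges: [-2.95, 2.95], [-0.29, 1.99], [-1.47, 1.44], [0.14, 2.54], [-1.03, 4.17], [0.13, 1.85], [-2.86, 2.86]. Speed limits (rad/s): [2.39, 2.39, 3.01, 3.01, 3.14, 3.14, 3.14].

## Interface

Orientations are given as a unit quaternion [w, x, y, z].
In Python, from rig import env, cams gives the robot as it stands.
- The arm moves only by the tool play_rows, never from a script. Its argument "commands" is one flat list of numbers, 7 for each row, row after row: the shift along the world's x, y, z in mm, then the turn, a rotation vector about the world's x, y, z in degrees, then the gripper's target within -1 to 1 (fully open at 1, half-way at 0, shut at -1). In form: [tx, ty, tz, wx, wy, wz, jaw, tx, ty, tz, wx, wy, wz, jaw, ...]. A call has exactly 5 rows; each row is the pose to reach, as a shift and turn from the pose commanded when the call began; what a row does not reach only later rows make up. A row lasts 1/8 s, in which the tool goes at most 62.5 mm and 10.7 degrees, less where a joint would pass 70% of its speed; a pose out of reach is approached as far as the arm can. A call with a gripper value outside its range is refused whole. The fingers move at their own pace and stop on an object; the grip force is fixed at half the most. Time passes only in rows, so rows that repeat a pose let the fingers close, or fill a call up. It gives the time, the measured TCP pose, the force, the opening and the grip force at its end, in the units of the state.
- env.sense(): the state, without advancing time (a new reading comes with each control period).
- cams.read_camera(name): name is "side" or "top" or "wrist"; returns the picture (480x640x3 uint8, red, green, blue); there is no depth.
- cams.camera_params(name): a dict with "vertical_fov" (degrees; the focal length in pixels is half the picture's height over the tangent of half this angle, whatever the lens; pixels are square), "cx", "cy" (the principal point, pixels), "R" (3x3) and "t" (3): a world point X has camera coordinates R X + t. Camera axes: x right, y down, z forward; pixel columns grow to the right and rows downward; lengths in m; the calibration is good to about 2 mm. A picture is of the moment at which its call begins: read the wrist's pose just before it. camera_params takes no time and is no camera call; for the wrist camera it gives the pose at the moment of the call.
- env.job_done(): hands the job in; it is judged then, once.
The state is a dict: "time": time; "q": joint angles; "qvel": joint speeds; "tau": joint torques, N m; "tcp_pos": TCP position; "ee_rot": TCP orientation; "wrist_force": force on the tool from outside, world axes, zero at the start; "torque": the same for the moment, N m; "finger_gap": opening from 0.0 (shut) to 1.0 (fully open); "finger_force": force on a finger pad.
Only numpy, scipy, OpenCV 4.12 (cv2) and the standard library are available. Lean on these libraries where they do the work, as an engineer would, in place of code of your own. Each camera call takes 0.05 s, during which the arm holds its last target. There are 200 camera calls.

## Working session

There is one attempt and no reset: what is moved stays moved. The work goes in short steps, Python scripts to look and compute and a tool call to move; the robot and the scene stay as the last step left them, time stands still between calls to the robot, and variables do not carry over. Pictures are saved under pics/ and viewed, at most 10 in all, crops included, and the job is handed in when it is done.

Besides the shell and the picture viewer there is one more tool, called after ">>>" as name(argument=value, ...) on one line, values as JSON. play_rows: Moves the arm, as the interface text tells. Its arguments: {"type":"object","properties":{"commands":{"type":"array"}},"required":["commands"]}

```bash
mkdir -p pics
cat > h.py <<'E'
import numpy as np,cv2
from rig import env,cams
def par(n):
    p=cams.camera_params(n);f=240/np.tan(np.radians(p["vertical_fov"])/2)
    return f,p["cx"],p["cy"],np.array(p["R"]),np.array(p["t"])
def ray(P,u,v):
    f,cx,cy,R,t=P;d=R.T@np.array([(u-cx)/f,(v-cy)/f,1]);return -R.T@t,d
def onz(P,u,v,z):
    c,d=ray(P,u,v);return c+d*(z-c[2])/d[2]
def proj(P,X):
    f,cx,cy,R,t=P;c=R@np.array(X)+t;return np.round([cx+f*c[0]/c[2],cy+f*c[1]/c[2]],1)
def snap(n,fn):
    P=par(n);im=cams.read_camera(n);cv2.imwrite("pics/"+fn,cv2.cvtColor(im,cv2.COLOR_RGB2BGR));np.save("pics/"+fn+".npy",np.array([0]));return P,im
E
python3 - <<'E'
from h import *
for n in("side","top","wrist"):
    P,_=snap(n,n+"0.png");print(n,P[0],(-P[3].T@P[4]).round(3),P[3].round(2).tolist())
s=env.sense();print(s["tcp_pos"],s["ee_rot"],s["time"],env.grip_point_offset)
E
```

```text
side 489.57969054389486 [0.519 0.852 0.716] [[-1.0, -0.06, 0.02], [-0.05, 0.59, -0.81], [0.04, -0.81, -0.59]]
top 445.8240862429598 [ 0.418 -0.007  0.937] [[0.0, -1.0, -0.04], [-0.99, 0.0, -0.16], [0.16, 0.04, -0.99]]
wrist 372.5982968624955 [ 0.307 -0.55   0.372] [[0.38, -0.92, -0.0], [-0.88, -0.37, 0.29], [-0.27, -0.11, -0.96]]
[ 0.23960271 -0.57686534  0.23065525] [-5.76123248e-04  9.80681662e-01  1.95609595e-01 -1.80420812e-04] 0.15 0.0187
```

View pics/top0.png

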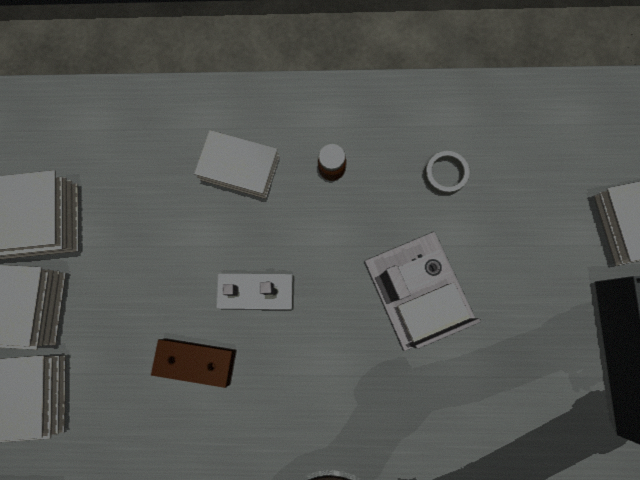

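View pics/side0.png

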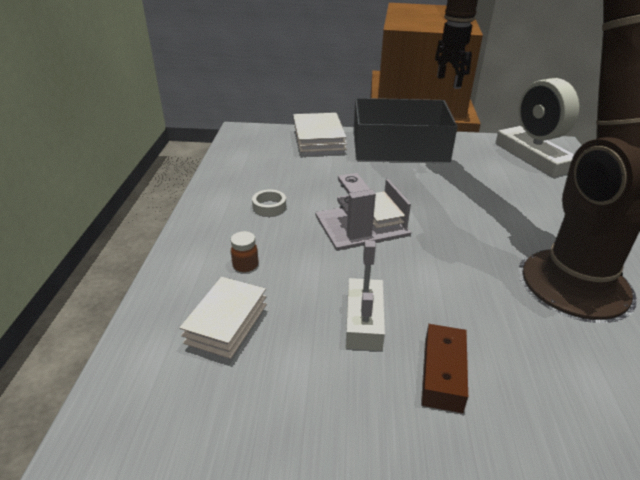

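The top view shows the white rack at (255,291), with the short rod at (230,290) and the long one at (267,288). The jig's upper bore is at (433,267), with the column to its left and the packs below it. The side view agrees: the far rod, nearer the jig, is the tall one.

Run:
```python
from h import *
im=cv2.imread("pics/top0.png")
a=cv2.resize(im[260:320,210:300],None,fx=6,fy=6,interpolation=cv2.INTER_CUBIC)
b=cv2.resize(im[225:355,360:485],None,fx=4,fy=4,interpolation=cv2.INTER_CUBIC)
c=np.zeros((590,800,3),np.uint8);
a=cv2.resize(im[270:310,215:295],None,fx=5,fy=5,interpolation=cv2.INTER_CUBIC)
b=cv2.resize(im[230:330,365:445],None,fx=5,fy=5,interpolation=cv2.INTER_CUBIC)
c[:200,:400]=a;c[:500,400:800]=b
cv2.imwrite("pics/crop.png",cv2.convertScaleAbs(c,alpha=1.5))
P=par("top")
for n,u,v,z in(("long",267,287,.165),("short",230,289,.105),("bore",433,267,.132),("rack",255,291,.045)):print(n,onz(P,u,v,z).round(4))
# rack by white mask
g=cv2.cvtColor(im,cv2.COLOR_BGR2GRAY)
m=(g[260:325,200:310]>150).astype(np.uint8)
m=cv2.morphologyEx(m,cv2.MORPH_CLOSE,np.ones((25,25)))
k=max(cv2.findContours(m,0,2)[0],key=cv2.contourArea)
bx=cv2.boxPoints(cv2.minAreaRect(k))+[200,260];W=np.array([onz(P,*p,.045)[:2] for p in bx]);print(bx,W.round(4),W.mean(0),np.linalg.norm(W-np.roll(W,1,0),axis=1))
```

```text
long [0.4694 0.108  0.165 ]
short [0.4694 0.1865 0.105 ]
bore [ 0.5081 -0.1863  0.132 ]
rack [0.4692 0.1498 0.045 ]Traceback (most recent call last):
  File "<stdin>", line 16, in <module>
ValueError: max() iterable argument is empty
```

View pics/crop.png

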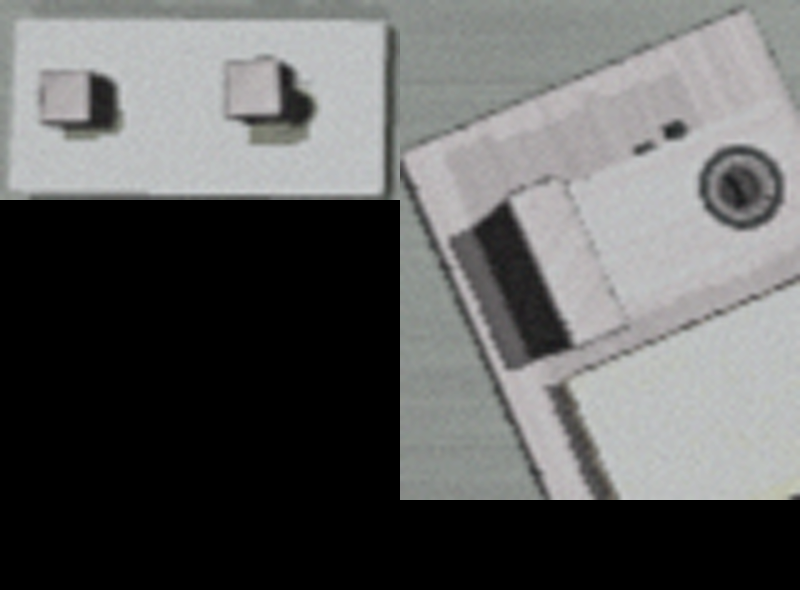

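>>> play_rows(commands=[18,55,6,0,0,-5,1,36,110,12,0,0,-10,1,54,165,18,0,0,-15,1,73,220,24,0,0,-20,1,91,275,30,0,0,-22.6,1])

```text
time: 0.78
tcp_pos: [0.3312, -0.3002, 0.2615]
ee_rot: [0.0, 1.0, -0.001, 0.0]
wrist_force: [0.4, 0.3, 0.4]
finger_gap: 1.005
finger_force: 0.0
```

>>> play_rows(commands=[18,55,0,0,0,0,1,36,110,0,0,0,0,1,54,165,0,0,0,0,1,73,220,0,0,0,0,1,91,275,0,0,0,0,1])

```text
time: 1.4
tcp_pos: [0.4221, -0.0254, 0.2615]
ee_rot: [0.0, 1.0, -0.0, 0.0]
wrist_force: [0.3, -0.4, 0.1]
finger_gap: 1.001
finger_force: 0.0
```

>>> play_rows(commands=[15,45,0,0,0,0,1,30,90,0,0,0,0,1,46,137,-10,0,0,0,1,46,137,-20,0,0,0,1,46,137,-20,0,0,0,1])

```text
time: 2.02
tcp_pos: [0.467, 0.1091, 0.2402]
ee_rot: [0.0, 1.0, -0.0, -0.001]
wrist_force: [-0.4, -0.5, -0.6]
finger_gap: 1.002
finger_force: 0.0
```

Run:
```python
from h import *
s=env.sense();print(s["tcp_pos"],s["ee_rot"],s["time"],s["qvel"].round(3))
P,im=snap("wrist","w1.png")
for X in([.468,.110,.165],[.468,.110,.120],s["tcp_pos"]):print(proj(P,X))
```

```text
[0.46698182 0.10907263 0.24022875] [ 4.45109334e-04  9.99999092e-01 -1.86881461e-04 -1.25853333e-03] 2.025 [ 0.021 -0.022  0.011 -0.011 -0.006  0.012  0.004]
[314.7 249.6]
[315.2 230.1]
[315.6 308.4]
```

View pics/w1.png

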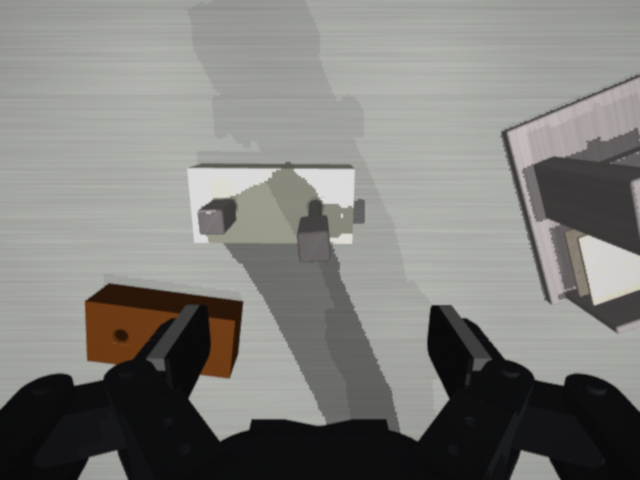

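The wrist view shows the long block's top centred near (313,247). The prediction was (315,250), so the estimate holds. I'll segment it to get its yaw.

Run:
```python
from h import *
P=par("wrist");im=cv2.imread("pics/w1.png")
c=im[190:270,280:350];g=cv2.cvtColor(c,cv2.COLOR_BGR2GRAY).astype(int)
print(g[25:75:3,10:60:2])
c=cv2.resize(c,None,fx=7,fy=7,interpolation=cv2.INTER_CUBIC);cv2.imwrite("pics/c1.png",cv2.convertScaleAbs(c,alpha=1.8))
```

```text
[[134 134 134 134 135 133 130 127 124  82  64  65  67  65  65  65  80  91
  110 133 134 134 135 134 134]
 [133 133 133 134 133  99  68  66  65  66  65  65  66  67  66  66  67  67
   71 125 134 134 134 134 134]
 [134 133 133 133 127  76  66  66  66  65  66  66  66  66  67  66  66  67
   67 119 134 134 134 134 134]
 [134 133 134 133 119  67  66  66  66  65  65  66  66  68  68  67  68  68
   67 104 133 133 133 133 133]
 [148 133 133 132  95  66  67  66  66  66  66  65  67  67  68  67  67  69
   67  95 133 134 134 133 133]
 [151 146 133 129  80  67  68  67  67  66  66  67  69  71  71  72  74  76
   73  86 133 133 133 134 133]
 [152 149 136 123  82  87  89  90  91  92  93  95  97  98  98 100 103 102
   98  91 128 133 133 133 133]
 [152 152 151 121  95 104 104 102 102 102 103 105 105 104 105 107 106 105
  101  93 132 140 140 140 158]
 [152 151 152 138  93 103 102 102 102 103 104 104 104 105 106 106 105 103
  101  95 200 217 218 218 218]
 [144 144 144 136  95 101 102 102 102 104 104 104 104 106 106 105 103 103
  102  91 139 170 211 213 216]
 [109 109 109 105  90  98 101 102 103 104 103 104 106 106 103 103 103 103
  103  92  92 124 159 159 160]
 [108 108 108 108  87  96 102 103 104 103 103 105 106 104 103 102 102 103
  102  95  85 109 146 160 160]
 [110 110 109 109  89  96 102 103 103 102 105 106 103 102 102 102 102 103
  103  97  86  98 128 161 162]
 [109 109 109 109  93  95 103 102 102 104 105 103 102 101 101 102 103 102
  103  98  84  97 109 152 161]
 [112 112 112 112 105  93 101 102 104 105 103 101 101 102 102 102 102 102
  103  98  87 100  99 112 156]
 [110 110 110 110 106  94  99 101 102 100  98  97  97  99  96  96  95  93
   91  92  96  97  97  98 149]
 [108 109 109 109 109 107 107 106 107 107 106 106 108 109 100  97  96  97
   96  97  96  96  96  97  98]]
```

View pics/c1.png

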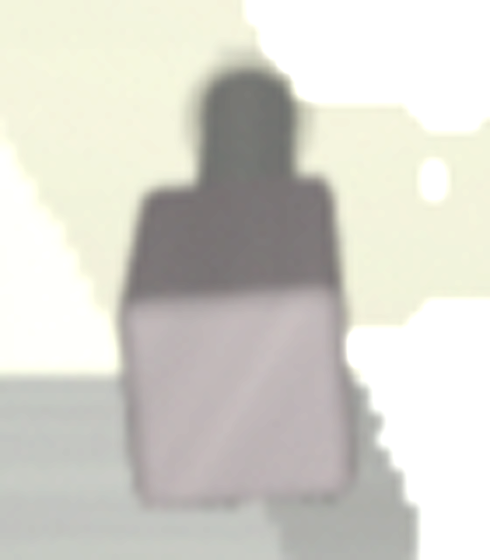

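The zoom shows the block's top face with corners near (125,302), (340,290), (355,495) and (143,503), so it is turned a few degrees.

Run:
```python
from h import *
P=par("wrist")
W=np.array([onz(P,280+a/7,190+b/7,.165)[:2] for a,b in((125,302),(340,290),(355,495),(143,503))])
d=np.roll(W,-1,0)-W
print(W.round(4),W.mean(0),np.linalg.norm(d,axis=1),np.degrees(np.arctan2(d[:,1],d[:,0])),env.sense()["tcp_pos"])
```

```text
[[0.4788 0.1197]
 [0.4798 0.1011]
 [0.4609 0.0996]
 [0.4602 0.1185]] [0.46991883 0.10973379] [0.01866924 0.0189381  0.01883438 0.018597  ] [ -86.80573714 -175.60438257   92.1647075     3.91818792] [0.46730541 0.10869058 0.24080774]
```

>>> play_rows(commands=[2,0,-25,0,0,1.5,1,2,0,-55,0,0,3.5,1,2,0,-85,0,0,3.5,1,2,0,-105,0,0,3.5,1,2,0,-117,0,0,3.5,1])

```text
time: 2.7
tcp_pos: [0.4697, 0.1083, 0.1238]
ee_rot: [0.0, 1.0, 0.029, -0.0]
wrist_force: [0.4, 0.1, 0.8]
finger_gap: 0.998
finger_force: 0.0
```

>>> play_rows(commands=[0,0,0,0,0,0,0.3,0,0,0,0,0,0,0,0,0,0,0,0,0,-0.3,0,0,0,0,0,0,-0.6,0,0,0,0,0,0,-1])

```text
time: 3.32
tcp_pos: [0.4703, 0.1104, 0.125]
ee_rot: [-0.0, 1.0, 0.03, 0.001]
wrist_force: [-0.2, 1.4, 6.1]
finger_gap: 0.228
finger_force: 59.0
```

>>> play_rows(commands=[0,0,0,0,0,0,-1,0,0,0,0,0,0,-1,0,0,0,0,0,0,-1,0,0,0,0,0,0,-1,0,0,0,0,0,0,-1])

```text
time: 3.95
tcp_pos: [0.4703, 0.1104, 0.125]
ee_rot: [-0.0, 1.0, 0.03, 0.001]
wrist_force: [-0.9, 1.3, 6.7]
finger_gap: 0.226
finger_force: 59.0
```

>>> play_rows(commands=[0,0,8,0,0,0,-1,0,0,18,0,0,0,-1,0,0,30,0,0,0,-1,0,0,45,0,0,0,-1,0,0,60,0,0,0,-1])

```text
time: 4.58
tcp_pos: [0.4696, 0.1093, 0.1854]
ee_rot: [0.0, 1.0, 0.03, -0.0]
wrist_force: [-0.2, -0.2, -1.6]
finger_gap: 0.225
finger_force: 59.0
```

>>> play_rows(commands=[0,0,25,0,0,0,-1,0,0,50,0,0,0,-1,0,0,75,0,0,0,-1,0,0,100,0,0,0,-1,0,0,110,0,0,0,-1])

```text
time: 5.2
tcp_pos: [0.4701, 0.1098, 0.2962]
ee_rot: [0.0, 1.0, 0.03, 0.001]
wrist_force: [0.6, 0.8, -0.6]
finger_gap: 0.229
finger_force: 59.1
```

>>> play_rows(commands=[6,-30,0,0,0,0,-1,12,-70,0,0,0,0,-1,20,-110,0,0,0,0,-1,25,-140,0,0,0,0,-1,25,-150,0,0,0,0,-1])

```text
time: 5.82
tcp_pos: [0.4944, -0.0423, 0.2938]
ee_rot: [0.0, 1.0, 0.029, -0.001]
wrist_force: [-0.5, 0.6, -1.1]
finger_gap: 0.224
finger_force: 59.1
```

>>> play_rows(commands=[3,-30,0,0,0,0,-1,6,-70,0,0,0,0,-1,10,-110,0,0,0,0,-1,13,-135,0,0,0,0,-1,13,-146,0,0,0,0,-1])

```text
time: 6.45
tcp_pos: [0.5076, -0.1866, 0.2939]
ee_rot: [-0.0, 1.0, 0.03, -0.0]
wrist_force: [-0.2, 1.4, -1.9]
finger_gap: 0.223
finger_force: 59.1
```

Run:
```python
from h import *
for n in("side","top","wrist"):
    P,im=snap(n,n+"2.png")
    s=env.sense();T=s["tcp_pos"]
    tip=[T[0],T[1],T[2]+.0187-.1325];print(n,T,"tip",proj(P,tip),"sh",proj(P,[T[0],T[1],tip[2]+.11]),"bore",proj(P,[.508,-.186,.132]))
print(s["time"],s["finger_gap"],s["wrist_force"],s["ee_rot"])
a=cv2.imread("pics/side2.png");b=cv2.imread("pics/wrist2.png");t=cv2.imread("pics/top2.png")
c=np.zeros((600,800,3),np.uint8)
c[:360,:360]=cv2.resize(a[120:240,300:420],None,fx=3,fy=3,interpolation=cv2.INTER_CUBIC)
c[:360,370:770]=cv2.resize(t[215:305,370:470],None,fx=4,fy=4,interpolation=cv2.INTER_CUBIC)
c[360:600,:320]=cv2.resize(b,(320,240))
cv2.imwrite("pics/c2.png",cv2.convertScaleAbs(c,alpha=1.4))
```

```text
side [ 0.5074556  -0.18744741  0.29388844] tip [353.1 160.2] sh [355.6 115.7] bore [351.8 178.4]
top [ 0.50754902 -0.18614567  0.29399743] tip [439.2 264.1] sh [457.  255.3] bore [432.8 267. ]
wrist [ 0.50772126 -0.18507838  0.29412282] tip [315.2 233.7] sh [313.2 303.7] bore [316.7 217.6]
6.6 0.22604027698642318 [ 0.50042351 -0.02358176 -1.77819264] [-4.05590058e-04  9.99532815e-01  3.05605846e-02 -1.95787587e-04]
```

View pics/c2.png

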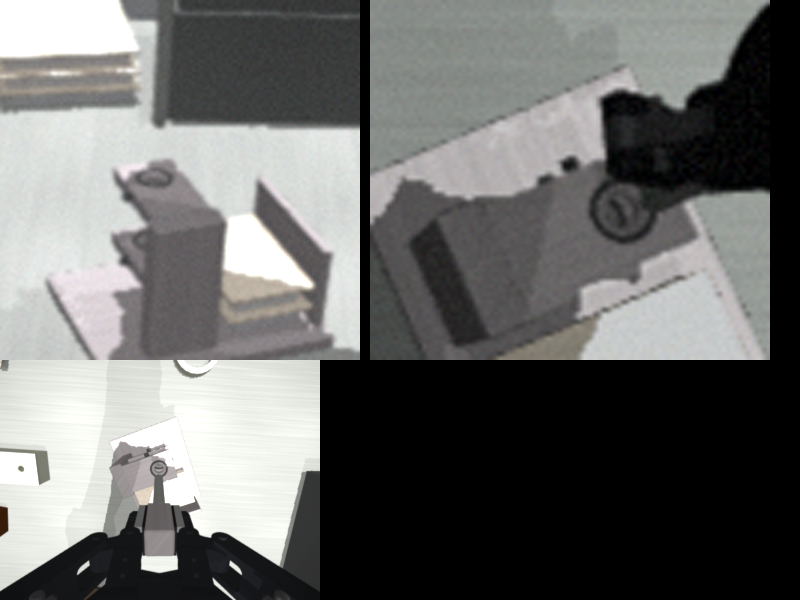

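The composite shows the rod hanging in the gripper. In the side crop it is the dark strip at about x 158, ending near y 125. In the wrist view its tip is near the bore. I'll zoom in on the tip and bore in both views.

Run:
```python
from h import *
a=cv2.imread("pics/side2.png");b=cv2.imread("pics/wrist2.png")
c=np.zeros((600,800,3),np.uint8)
c[:600,:400]=cv2.resize(a[115:190,325:375],None,fx=8,fy=8,interpolation=cv2.INTER_CUBIC)
c[:600,400:]=cv2.resize(b[195:270,290:340],None,fx=8,fy=8,interpolation=cv2.INTER_CUBIC)
cv2.imwrite("pics/c3.png",cv2.convertScaleAbs(c,alpha=1.8))
```

```text
(no output)
```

View pics/c3.png

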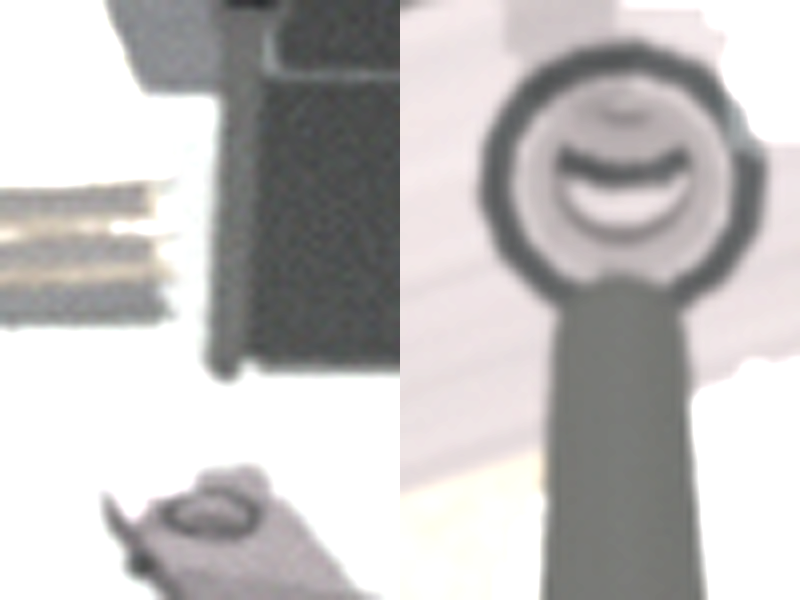

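Side zoom: the tip centre is at (353.1,161.4) and the bore at (351.5,179.3). Wrist zoom: the bore is at (317.7,217.5), and the tip's near edge at (317.7,229.4) puts its centre at about (317.7,235). I'll work out the remaining offset from each view.

Run:
```python
from h import *
s=env.sense();T=s["tcp_pos"];zt=T[2]+.0187-.1325;print(T,zt)
for n,t,e,b in(("side",(353.1,161.4),0,(351.5,179.3)),("wrist",(317.7,229.4),.0045,(317.7,217.5))):
    P=par(n);t=onz(P,*t,zt)-[e,0,0];b=onz(P,*b,.132);print(n,t,b,"move mm",(b-t)*1000)
P=par("top");print("top bore",onz(P,433.2,267.4,.132), onz(P,370+.25*253,215+.25*209,.132))
```

```text
[ 0.50772126 -0.18507838  0.29412282] 0.1803228243919196
side [ 0.50732188 -0.18090638  0.18032282] [ 0.50869197 -0.18142889  0.132     ] move mm [  1.37009359  -0.52250215 -48.32282439]
wrist [ 0.50667697 -0.18557643  0.18032282] [ 0.50835317 -0.18567788  0.132     ] move mm [  1.67620222  -0.10144664 -48.32282439]
top bore [ 0.5073367  -0.18667432  0.132     ] [ 0.50760792 -0.18677323  0.132     ]
```

>>> play_rows(commands=[1.5,-0.3,-10,0,0,0,-1,1.5,-0.3,-22,0,0,0,-1,1.5,-0.3,-34,0,0,0,-1,1.5,-0.3,-42,0,0,0,-1,1.5,-0.3,-43,0,0,0,-1])

```text
time: 7.22
tcp_pos: [0.5089, -0.1864, 0.2504]
ee_rot: [-0.0, 1.0, 0.03, -0.001]
wrist_force: [0.4, 0.0, -1.6]
finger_gap: 0.227
finger_force: 59.1
```

Run:
```python
from h import *
for n in("side","wrist"):
    P,im=snap(n,n+"3.png")
    T=env.sense()["tcp_pos"]
    print(n,T,"tip",proj(P,[T[0],T[1],T[2]+.0187-.1325]),"bore",proj(P,[.508,-.1865,.132]))
a=cv2.imread("pics/side3.png");b=cv2.imread("pics/wrist3.png")
c=np.zeros((600,800,3),np.uint8)
c[:600,:400]=cv2.resize(a[130:205,325:375],None,fx=8,fy=8,interpolation=cv2.INTER_CUBIC)
c[:600,400:]=cv2.resize(b[195:270,290:340],None,fx=8,fy=8,interpolation=cv2.INTER_CUBIC)
cv2.imwrite("pics/c4.png",cv2.convertScaleAbs(c,alpha=1.8))
```

```text
side [ 0.50916022 -0.18641665  0.25085842] tip [351.4 176.4] bore [351.8 178.3]
wrist [ 0.50938341 -0.18647473  0.25129062] tip [316.7 233.9] bore [316.7 233.7]
```

View pics/c4.png

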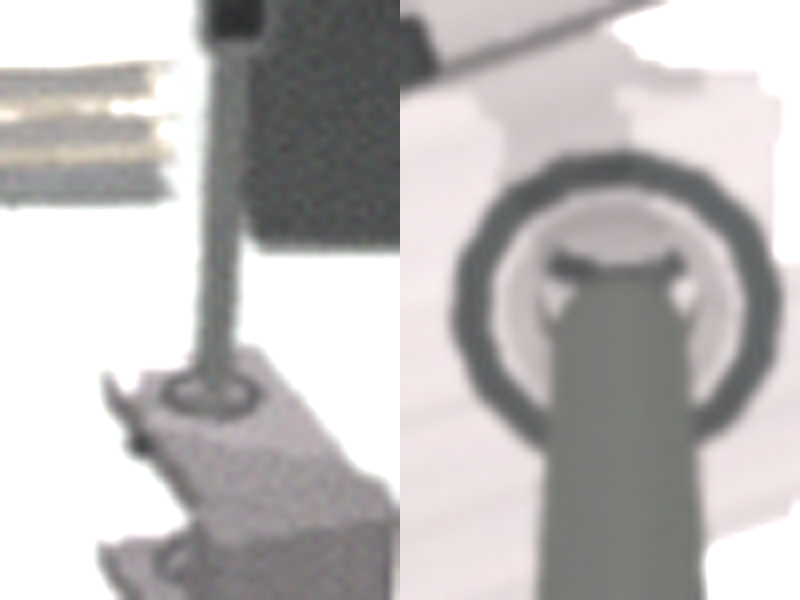

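The side zoom puts the tip at (212,385) over a ring centred at (211,394). In the wrist zoom, after allowing for parallax, the tip is within about 0.4 mm of the ring centre. I'll lower it slowly and watch the force.

>>> play_rows(commands=[0,0.3,-3,0,0,0,-1,0,0.3,-6,0,0,0,-1,0,0.3,-9,0,0,0,-1,0,0.3,-12,0,0,0,-1,0,0.3,-15,0,0,0,-1])

```text
time: 7.95
tcp_pos: [0.5093, -0.1862, 0.2361]
ee_rot: [0.0, 1.0, 0.03, -0.0]
wrist_force: [-0.8, -0.1, -2.0]
finger_gap: 0.228
finger_force: 59.1
```

>>> play_rows(commands=[0,0,-3,0,0,0,-1,0,0,-6,0,0,0,-1,0,0,-9,0,0,0,-1,0,0,-12,0,0,0,-1,0,0,-15,0,0,0,-1])

```text
time: 8.57
tcp_pos: [0.5093, -0.1862, 0.2211]
ee_rot: [0.0, 1.0, 0.03, 0.0]
wrist_force: [0.0, 0.3, -1.7]
finger_gap: 0.225
finger_force: 59.1
```

>>> play_rows(commands=[0,0,-4,0,0,0,-1,0,0,-9,0,0,0,-1,0,0,-14,0,0,0,-1,0,0,-19,0,0,0,-1,0,0,-24,0,0,0,-1])

```text
time: 9.2
tcp_pos: [0.5093, -0.1861, 0.1969]
ee_rot: [-0.0, 1.0, 0.03, -0.0]
wrist_force: [0.4, 0.4, -2.1]
finger_gap: 0.225
finger_force: 59.1
```

>>> play_rows(commands=[0,0,-3,0,0,0,-1,0,0,-6,0,0,0,-1,0,0,-9,0,0,0,-1,0,0,-12,0,0,0,-1,0,0,-15,0,0,0,-1])

```text
time: 9.82
tcp_pos: [0.5093, -0.1862, 0.1822]
ee_rot: [0.0, 1.0, 0.03, 0.0]
wrist_force: [-0.1, 0.1, -2.1]
finger_gap: 0.224
finger_force: 59.1
```

>>> play_rows(commands=[0,0,-3,0,0,0,-1,0,0,-6,0,0,0,-1,0,0,-9,0,0,0,-1,0,0,-12,0,0,0,-1,0,0,-14,0,0,0,-1])

```text
time: 10.45
tcp_pos: [0.5093, -0.1861, 0.1681]
ee_rot: [-0.0, 1.0, 0.03, -0.0]
wrist_force: [-0.2, -0.8, -1.1]
finger_gap: 0.226
finger_force: 59.1
```

>>> play_rows(commands=[0,0,-3,0,0,0,-1,0,0,-6,0,0,0,-1,0,0,-9,0,0,0,-1,0,0,-9,0,0,0,-1,0,0,-9,0,0,0,-1])

```text
time: 11.08
tcp_pos: [0.5094, -0.1862, 0.1594]
ee_rot: [0.0, 1.0, 0.03, 0.0]
wrist_force: [-1.0, -0.1, -0.9]
finger_gap: 0.227
finger_force: 59.1
```

Run:
```python
from h import *
for n in("side","wrist"):
    P,im=snap(n,n+"4.png")
s=env.sense();T=s["tcp_pos"];P=par("side")
print(T,s["wrist_force"],s["torque"],s["time"],[proj(P,[T[0],T[1],T[2]+.0187-h]) for h in(.1325,.0225)],proj(P,[.508,-.186,.06]))
a=cv2.imread("pics/side4.png");b=cv2.imread("pics/wrist4.png")
c=np.zeros((600,800,3),np.uint8)
c[:,:400]=cv2.resize(a[135:235,320:387],(400,600),interpolation=cv2.INTER_CUBIC)
c[:,400:]=cv2.resize(b[195:345,260:360],None,fx=4,fy=4,interpolation=cv2.INTER_CUBIC)
cv2.imwrite("pics/c5.png",cv2.convertScaleAbs(c,alpha=1.8))
```

```text
[ 0.50935188 -0.18620921  0.15939775] [-0.28901384 -0.71982178 -0.92407836] [ 0.02954363 -0.00914968 -0.03375382] 11.175 [array([349.6, 208.4]), array([351.7, 169.6])] [350.4 203.6]
```

View pics/c5.png

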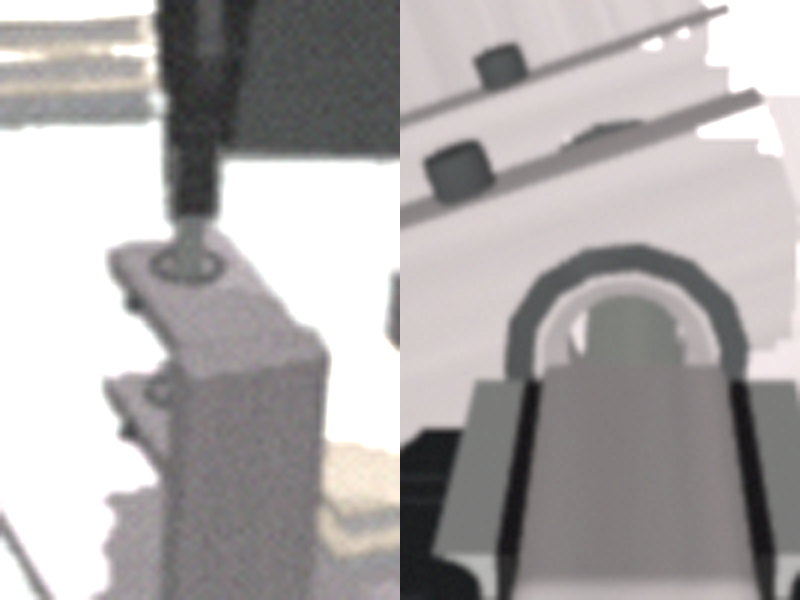

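The wrist zoom shows the shaft centred in the upper bushing with light on both sides. The side zoom shows the shaft below the fingers entering the ring at (187,265), with a clear gap above the arm. The column mostly hides the lower bushing. But the tip is 27 mm below its mouth with at most about 1 N on the wrist, so it has passed through freely. By the gripper's height it pokes out about 14–17 mm and the block clears the upper arm by about 23 mm. I'm handing the job in.

```bash
python3 -c "
from rig import env
print(env.job_done())"
```

```text
the job is handed in; nothing more can be done
None
```

The long rod is held still and upright through both bushings, its end about 15 mm below the lower arm and its grip block about 23 mm above the upper arm. The poke-out comes from the gripper's height and the near-zero insertion force, since the column hid the lower end. I handed the job in at about 11 s.

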